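Set up a sole pattern for filing

ROBOT

A 6-joint arm with a two-finger parallel gripper is mounted at the origin on the work surface. World frame = base frame: x ahead of the robot, y to its left, z up, the work surface at z = 0. Lengths are in m, angles in rad, forces in N, time in s.
With the tool pointing down it reaches from about 0.35 to 0.975 m from the base axis. Payload 4.9 kg.
Tool frame: the origin (TCP) lies at the very end of the fingers, on their centre line; the grasp point (between the pads) lies 19 mm behind it; z points along the fingers, y is the line along which they close (so a half turn about z gives the same grasp; the last joint's range is limited). The gripper opens to 85 mm and grips with 20 to 120 N. Pads are 22 mm wide; open, the fingers measure 114 mm over their backs; the gripper's body (76 mm by 85 mm) begins 54 mm behind the grasp point. The pads swing forward as they close: fully open they stand 13 mm farther back than shut.
Start: joints at [-1.229, 0.053, 1.613, -0, 1.476, -0.119], TCP at [0.278, -0.56, 0.231] pointing down, gripper open.
Joint ranges: [-3.01, 3.01], [-1.01, 2.22], [0.06, 2.58], [-1.02, 4.17], [0.09, 2.62], [-3.14, 3.14]. Speed limits (rad/s): [2.57, 2.57, 3.14, 3.14, 3.14, 3.14].

INTERFACE

Orientations are given as a rotation vector (axis times angle).
In Python, from station import * gives the robot as it stands.
- The arm moves only by the shell command python3 -m crank 'ROWS' [OPENING] [FORCE]. ROWS is JSON, a list of rows, each an object with "offset": the shift along the tool's x, y, z in m, a list of three; "twist": the turn, a rotation vector about the tool's x, y, z in degrees, a list of three. In form: [{"offset": [x, y, z], "twist": [rx, ry, rz]}, ...]. A call has 1 to 20 rows; each row is the pose to reach, as a shift and turn from the pose commanded when the call began, along the tool's axes at that moment; what a row does not reach only later rows make up. A row lasts 1/8 s, in which the tool goes at most 62.5 mm and 10.7 degrees, less where a joint would pass 70% of its speed; a pose out of reach is approached as far as the arm can. A call with a gripper value outside its range is refused whole. OPENING is the opening, from 0 (shut) to 1 (fully open), set as the call begins (- or left out, the last holds). The fingers move at their own pace and stop on an object; FORCE is the grip in N (left out, the last holds). Time passes only in rows, so rows that repeat a pose let the fingers close. It gives the time, the measured TCP pose, the force, the opening and the grip force at its end, in the units of the state.
- get_obs(): the state, without advancing time (a new reading comes with each control period).
- get_image(name): name is "side" or "top" or "wrist"; returns the picture (420x560x3 uint8, red, green, blue); there is no depth.
- get_calibration(name): a dict with "intrinsics" (3x3 intrinsics, pixels), "world_from_camera" (4x4, takes a point from camera to world coordinates); the wrist camera has in their place "tool_from_camera" (4x4, takes a point from camera to tool coordinates, whose origin is the TCP and whose axes are the flange's). Camera axes: x right, y up, looking along -z (the intrinsics and any distortion apply to the point x, -y, -z); pixel columns grow to the right and rows downward; lengths in m; the calibration is good to about 2 mm. The wrist camera is an equidistant fisheye: a pixel r from the principal point sees the ray r / f radians off the axis. A picture is of the moment at which its call begins: read the wrist's pose just before it. get_calibration takes no time and is no camera call.
- finish_job(): hands the job in; it is judged then, once.
Trained networks look in the newest picture that a camera, given by its name, has taken for a name from the list of things; names that differ only in an ending like _2 or _b are one class to them, and where a whole thing is asked for, a point or a joint stands for the part that bears it (a point fixed in the world has none). Each returns a list of dicts, best first, with "confidence" (0 to 1); they miss things now and then, are a little off and sometimes report something else, mostly with a low value. They report only what shows in the picture. A call takes as long as a camera call. They do not tell look-alikes from the thing itself.
- cut_out(query, camera): "region" (420x560 bool, what is visible of it) and "rect" ([centre column, centre row, width, height] in pixels, round what is visible of it).
The state is a dict: "t": time; "q": joint angles; "dq": joint speeds; "effort": joint torques, N m; "tool_pos": TCP position; "tool_rot": TCP orientation; "contact_force": force on the tool from outside, world axes, zero at the start; "wrist_torque": the same for the moment, N m; "opening": finger opening in m; "grip_force": force on a finger pad.
Only numpy, scipy, OpenCV 4.12 (cv2) and the standard library are available. Lean on these libraries where they do the work, as an engineer would, in place of code of your own. Each camera call takes 0.05 s, during which the arm holds its last target. There are 200 camera calls.

TASK

The thin aluminium sole pattern lies flat on the plywood board: slide it along the board until its narrow end overhangs the edge by about 50 mm, so that it can be pinched there by its two sides. Lay it on the rubber-faced filing block, along the block's length, with its wide part centred on the block and its narrow end sticking out past one short end; never let it fall to the bench. Let go of it, then gently set the iron weight upright on the middle of the wide part to hold it, and leave the other things alone.

Things in the scene. Friction and masses are not known exactly. Their poses are not given: they have to be found in the camera images.
- board: fixed thick smooth plywood cutting board, 240 mm (its x) by 200 mm (its y), 45 mm high; origin at the centre of its underside on the bench; its 200 mm wide near edge at its x = -120 mm roughly faces the robot and nothing stands below that edge
- block: fixed filing block of wood with a black rubber face on top, 120 mm long (its x) by 90 mm wide (its y), 45 mm high; origin at the centre of its underside on the bench
- pattern_centre (a point): loose aluminium sole pattern, a flat plate 180 mm long, 3 mm thick, about 100 g, flat on the board, narrow end towards the board's near edge. This point: half-way along, half-way through the thickness. Its x runs from the narrow end (-90 mm) to the wide end (+90 mm), z up. It balances at about x = +6 mm. Too thin to be gripped safely where it lies
- pattern_narrow_end (a point): tip of the pattern's narrow, half-round end (x = -90 mm of pattern_centre), half-way through the thickness; same axes. The narrow part is 50 mm wide with straight parallel sides from x = -65 to about 0 mm of pattern_centre
- pattern_wide_part (a point): middle of the pattern's wide part (x = +41 mm of pattern_centre), half-way through the thickness; same axes. The wide part is 72 mm wide from x = 28 to 54 mm of pattern_centre, with a half-round end. Fingertips pressed on it lightly (about 5 to 8 N) can draw the pattern along the board
- weight_knob (a point): middle of the round knob (30 mm across, 22 mm high) on top of a loose dark iron weight of about 0.6 kg that stands on the bench; z up. The weight's foot is a disc 60 mm across whose underside is 81 mm below this point; it is 92 mm high in all, with an 18 mm stem below the knob
- bottle: bystander: loose white bottle, 60 mm across, 170 mm high, origin under its centre
- tub: bystander: loose clear plastic tub, 100 mm across, 60 mm high, origin under its centre
- stone: bystander: loose grey whetstone, 160 by 50 by 25 mm, lying beyond the weight, origin under its centre
Not all that is in view belongs to the job. What is shaped like the part that bears weight_knob but pink, purple or turquoise is not meant.

How it is judged:
On the way, in this order (a step that is already met when the one before it is completed fails the run):
1. the pattern, still lying flat on the board, has its narrow end at least 35 mm past one of the board's edges (angle between pattern_centre's own z axis and vertical below 0.05 rad and height (world z) of pattern_centre between 0.043 and 0.05 m and horizontal distance between pattern_wide_part and board below 0.14 m and (x of pattern_narrow_end in the frame of board below -0.155 m or x of pattern_narrow_end in the frame of board above 0.155 m or y of pattern_narrow_end in the frame of board below -0.135 m or y of pattern_narrow_end in the frame of board above 0.135 m)), for 0.2 s.
2. the pattern lies flat on the block, wide part centred within 20 mm, in line with the block within 0.2 rad, let go of, with the weight not yet on it (horizontal distance between pattern_wide_part and block below 0.02 m and angle between the x axis of pattern_centre and the x axis of block, either way round below 0.2 rad and angle between pattern_centre's own z axis and vertical below 0.05 rad and height (world z) of pattern_centre below 0.05 m and contact force between each of the fingers, weight and pattern below 0.1 N), for 0.2 s.
At the end, for the whole second after the job is handed in: The pattern lies flat on the block with its wide part centred within 20 mm and its length in line with the block's length within 0.2 rad (either way round), and the weight stands upright on it, within 20 mm of the middle of its wide part; both at rest and released (horizontal distance between pattern_wide_part and block below 0.02 m and angle between the x axis of pattern_centre and the x axis of block, either way round below 0.2 rad and angle between pattern_centre's own z axis and vertical below 0.05 rad and height (world z) of pattern_centre between 0.043 and 0.05 m and horizontal distance between weight_knob and pattern_wide_part below 0.02 m and angle between weight_knob's own z axis and vertical below 0.06 rad and height (world z) of weight_knob between 0.125 and 0.134 m and contact force between weight and pattern above 2 N and linear speed of each of weight, pattern below 0.02 m/s); the robot touches nothing.
It fails at once if the pattern falls towards the bench (height (world z) of pattern_centre below 0.03 m).
It fails at once if the weight is dropped or slammed on the pattern (over 60 N, or coming down on it faster than 0.3 m/s) (contact force between weight and pattern above 60 N or (horizontal distance between weight_knob and block below 0.03 m and height (world z) of weight_knob below 0.15 m and linear speed of weight above 0.3 m/s)).
It fails at once if the pattern is dropped on the block (faster than 0.4 m/s just above it) (horizontal distance between pattern_wide_part and block below 0.03 m and height (world z) of pattern_centre below 0.07 m and linear speed of pattern above 0.4 m/s).
It fails at once if a bystander is moved by more than 30 mm (distance of any of bottle, tub, stone from where it was at the start of the episode above 0.03 m).
It also fails if it takes over 72 s, if anything falls off the work surface, if the arm or the gripper's body presses on something with over 40 N, if the wrist force passes 120 N, or if a joint passes its speed limit or range.

## Working session

There is one attempt and no reset: what is moved stays moved. The work goes in short steps, Python scripts to look and compute and a shell command to move; the robot and the scene stay as the last step left them, time stands still between calls to the robot, and variables do not carry over. Pictures are saved under pics/ and viewed, at most 13 in all, crops included, and the job is handed in when it is done.

```bash
mkdir -p pics; ls
python3 - <<'E'
from station import *
import numpy as np,cv2
o=get_obs();print({k:np.round(v,3) for k,v in o.items()})
a=get_image("top");b=get_image("side")
for n,i in(("top",a),("side",b)):
    cv2.imwrite(f"pics/{n}0.png",i[:,:,::-1])
    c=get_calibration(n);print(n,np.round(c["intrinsics"],2).tolist(),np.round(c["world_from_camera"],3).tolist(),[k for k in c])
print(get_calibration("wrist"))
for q in["board","block","pattern_centre","weight_knob","bottle","tub","stone"]:
    for cam in("top","side"):
        for d in cut_out(q,cam)[:3]: print(q,cam,round(d["confidence"],2),np.round(d["rect"]))
E
```

```text
pics
{'t': np.float64(0.0), 'q': array([-1.229,  0.053,  1.614, -0.   ,  1.476, -0.119]), 'dq': array([-0.001, -0.   ,  0.   ,  0.   , -0.002, -0.001]), 'effort': array([-2.0000e-03, -3.9369e+01, -3.7017e+01, -0.0000e+00,  7.0000e-03,
       -0.0000e+00]), 'tool_pos': array([ 0.278, -0.559,  0.23 ]), 'tool_rot': array([-3.057, -0.717,  0.   ]), 'contact_force': array([-0.332, -0.129,  0.036]), 'wrist_torque': array([0.01 , 0.009, 0.043]), 'grip_force': np.float64(0.0), 'opening': np.float64(0.085)}
top [[400.06, 0.0, 275.76], [0.0, 400.06, 206.56], [0.0, 0.0, 1.0]] [[0.019, 0.994, -0.108, 0.454], [-1.0, 0.018, -0.013, -0.014], [-0.011, 0.109, 0.994, 1.253], [0.0, 0.0, 0.0, 1.0]] ['intrinsics', 'world_from_camera']
side [[475.08, 0.0, 279.1], [0.0, 475.08, 211.7], [0.0, 0.0, 1.0]] [[-0.997, 0.04, -0.062, 0.481], [-0.073, -0.592, 0.803, 0.968], [-0.005, 0.805, 0.593, 0.8], [0.0, 0.0, 0.0, 1.0]] ['intrinsics', 'world_from_camera']
{'intrinsics': array([[325.1922621 ,   0.        , 282.89689248],
       [  0.        , 325.1922621 , 209.38927151],
       [  0.        ,   0.        ,   1. 
[... 473 characters left out ...]
  17.  49.]
block side 0.78 [252. 282.  62.  48.]
block side 0.57 [288. 226.  23.  37.]
pattern_centre top 0.59 [330. 208.  27.  60.]
pattern_centre top 0.33 [215. 199.  37.  42.]
pattern_centre side 0.95 [273. 191.  65.  14.]
weight_knob top 0.83 [280. 225.  18.  14.]
weight_knob top 0.8 [286. 290.  19.  23.]
weight_knob top 0.72 [270. 258.  21.  16.]
weight_knob side 0.76 [359. 222.  26.  40.]
weight_knob side 0.57 [290. 224.  20.  41.]
bottle top 0.57 [123. 225.  29.  23.]
bottle side 0.55 [279. 363.  37.  78.]
tub top 0.57 [430. 195.  36.  28.]
tub top 0.45 [126. 222.  31.  20.]
tub side 0.65 [268. 144.  28.  23.]
stone top 0.83 [272. 147.  16.  47.]
stone side 0.64 [195. 232.  63.  22.]
```

View both.

Run:
```python
import cv2
a=cv2.imread("pics/top0.png")[110:330,80:480]
cv2.imwrite("pics/top0c.png",cv2.resize(a,None,fx=2,fy=2,interpolation=cv2.INTER_CUBIC))
b=cv2.imread("pics/side0.png")[100:420,130:450]
cv2.imwrite("pics/side0c.png",cv2.resize(b,(600,600),interpolation=cv2.INTER_CUBIC))
```

```text
(no output)
```

View pics/top0c.png

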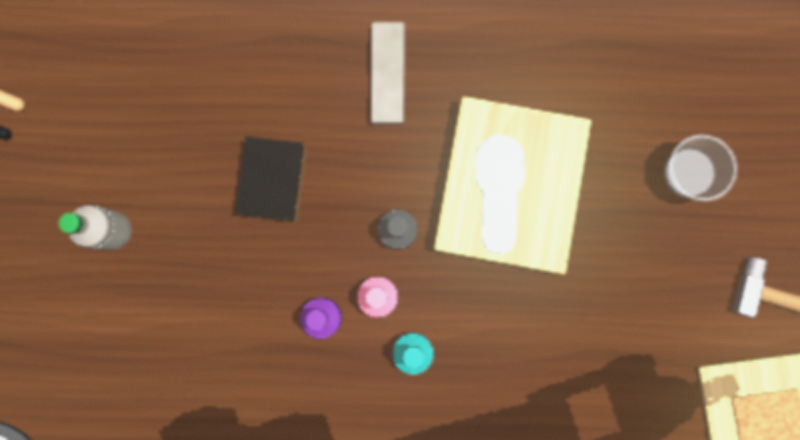

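View pics/side0c.png

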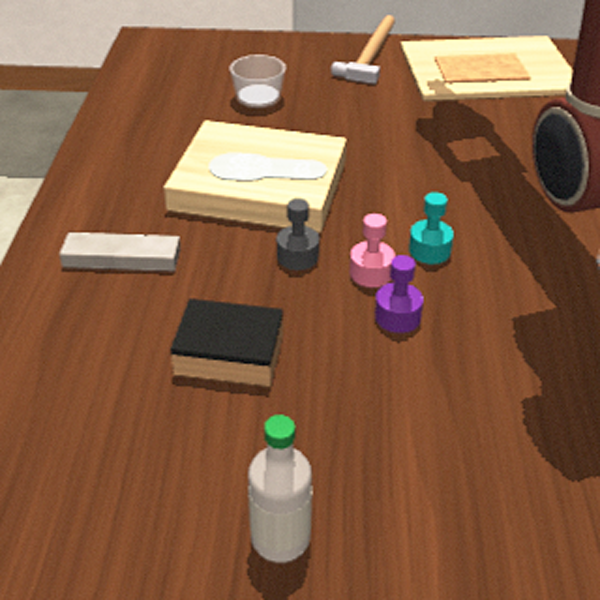

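Among the weight-shaped things (top crop) – dark (397,228), pink (377,297), purple (320,318), turquoise (413,354) – the dark iron one fits. Both views show it left of the board, with the whetstone beyond it. The enlarged crops confirm this. The narrow end of the pattern (498,250) points at the robot. Next I'll measure positions.

```bash
cat > h.py <<'E'
import numpy as np,cv2
from scipy.spatial.transform import Rotation as R
from station import *
def toplane(uv,z,cam):
    """pixel -> world point on plane z, fixed cameras or wrist"""
    c=get_calibration(cam);K=c["intrinsics"];uv=np.atleast_2d(uv).astype(float)
    if cam=="wrist":
        o=get_obs();T=np.eye(4);T[:3,:3]=R.from_rotvec(o["tool_rot"]).as_matrix();T[:3,3]=o["tool_pos"]
        M=T@c["tool_from_camera"]
        d=(uv-K[:2,2])/K[0,0];r=np.linalg.norm(d,axis=1)+1e-9
        v=np.c_[np.sin(r)*d[:,0]/r,-np.sin(r)*d[:,1]/r,-np.cos(r)]
    else:
        M=c["world_from_camera"];d=(uv-K[:2,2])/K[0,0];v=np.c_[d[:,0],-d[:,1],-np.ones(len(d))]
    w=v@M[:3,:3].T;p=M[:3,3]
    return p+w*((z-p[2])/w[:,2])[:,None]
def poly(region,z,cam):
    c=max(cv2.findContours(region.astype(np.uint8),0,2)[0],key=cv2.contourArea)[:,0]
    return toplane(c,z,cam)[:,:2]
def rect(p):
    """min-area rect in mm: centre, (long,short), yaw of the long side"""
    (c,s,a)=cv2.minAreaRect((p*1000).astype(np.float32))
    a=a if s[0]>=s[1] else a+90
    return np.round(c,1),np.round(sorted(s)[::-1],1),round((a+90)%180-90,1)
E
python3 - <<'E'
from h import *
im=get_image("top")
for q,z in(("board",.045),("block",.045),("pattern_centre",.048)):
    d=cut_out(q,"top")[0];print(q,rect(poly(d["region"],z,"top")))
hsv=cv2.cvtColor(im,cv2.COLOR_RGB2HSV)
m=np.zeros(im.shape[:2],bool);m[160:245,300:375]=1
pm=m&(hsv[...,1]<50)&(hsv[...,2]>150)
print(pm.sum(),rect(poly(pm,.048,"top")))
bc=np.array([[80+x/2,110+y/2] for x,y in((462,97),(590,120),(566,273),(435,250))])
print("board corners",np.round(toplane(bc,.045,"top")*1000))
pt=np.array([[80+x/2,110+y/2] for x,y in((498,254),(500,135))]);print(np.round(toplane(pt,.048,"top")*1000))
print("knob",toplane([[80+397/2,110+225/2]],.092,"top"))
for n in("weight_knob",):
  for d in cut_out(n,"top"): print(np.round(d["rect"],1),np.round(toplane([d["rect"][:2]],.05,"top"),3))
E
```

```text
board (array([ 602.7, -179.7]), array([243. , 201.5]), -9.4)
block (array([605.5, 187.6]), array([121.9,  95.9]), -5.6)
pattern_centre (array([ 589.3, -159.6]), array([173.9,  72.8]), 0.1)
3927 (array([ 610.3, -143.4]), array([232.8, 115.4]), -8.8)
board corners [[ 736. -104.   45.]
 [ 704. -300.   45.]
 [ 470. -262.   45.]
 [ 501.  -66.   45.]]
[[ 496. -160.   48.]
 [ 678. -162.   48.]]
knob [[ 0.53419038 -0.00805663  0.092     ]]
[267.3 259.5  25.   17.2] [[0.426 0.024 0.05 ]]
[285.5 288.1  15.4  20.8] [[ 0.343 -0.032  0.05 ]]
[279.4 224.4  20.5  17.3] [[ 0.531 -0.011  0.05 ]]
[239.5 269.4  20.8  22.4] [[0.395 0.106 0.05 ]]
```

```bash
cat >> h.py <<'E'
def plan(xyz,yaw=None):
    """rows' offset/twist from the present pose to a tool-down pose; yaw = heading of tool x in deg"""
    o=get_obs();A=R.from_rotvec(o["tool_rot"]);M=A.as_matrix()
    if yaw is None: yaw=np.degrees(np.arctan2(M[1,0],M[0,0]))
    B=R.from_euler("z",yaw,degrees=True)*R.from_euler("x",180,degrees=True)
    print("yaw",round(yaw,1),"offset",np.round(M.T@(np.array(xyz)-o["tool_pos"]),4),"twist",np.round((A.inv()*B).as_rotvec(degrees=True),2))
E
python3 -c "
from h import *
plan([.628,-.161,.2],0)"
```

```text
yaw 0 offset [ 0.4909 -0.2015  0.0313] twist [ 0.  -0.  26.4]
```

```bash
python3 -m crank '[{"offset":[0.491,-0.2015,0.031],"twist":[0,0,26.4]},{"offset":[0.491,-0.2015,0.031],"twist":[0,0,26.4]},{"offset":[0.491,-0.2015,0.031],"twist":[0,0,26.4]},{"offset":[0.491,-0.2015,0.031],"twist":[0,0,26.4]},{"offset":[0.491,-0.2015,0.031],"twist":[0,0,26.4]},{"offset":[0.491,-0.2015,0.031],"twist":[0,0,26.4]},{"offset":[0.491,-0.2015,0.031],"twist":[0,0,26.4]},{"offset":[0.491,-0.2015,0.031],"twist":[0,0,26.4]},{"offset":[0.491,-0.2015,0.031],"twist":[0,0,26.4]},{"offset":[0.491,-0.2015,0.031],"twist":[0,0,26.4]},{"offset":[0.491,-0.2015,0.031],"twist":[0,0,26.4]},{"offset":[0.491,-0.2015,0.031],"twist":[0,0,26.4]},{"offset":[0.491,-0.2015,0.031],"twist":[0,0,26.4]},{"offset":[0.491,-0.2015,0.031],"twist":[0,0,26.4]}]' 0 40
python3 - <<'E'
from h import *
im=get_image("wrist");cv2.imwrite("pics/w1.png",im[:,:,::-1])
for q,z in(("pattern_centre",.048),("board",.045)):
    for d in cut_out(q,"wrist")[:2]: print(q,d["confidence"],np.round(d["rect"]),rect(poly(d["region"],z,"wrist")))
plan([.628,-.161,.06],0)
E
```

```text
t: 2.8
tool_pos: [0.6278, -0.1616, 0.2005]
tool_rot: [3.142, -0.002, 0.0]
contact_force: [-0.1, -0.6, 0.5]
opening: 0.0001
grip_force: 0.0
pattern_centre 0.73 [282. 201.  77. 126.] (array([ 613.3, -159.7]), array([126.6,  72.9]), -0.0)
board 0.59 [308. 194. 231. 232.] (array([ 603.2, -179.6]), array([240.4, 200.3]), -9.7)
yaw 0 offset [-0.     -0.0003  0.1404] twist [ 0.   -0.01 -0.02]
```

View pics/w1.png

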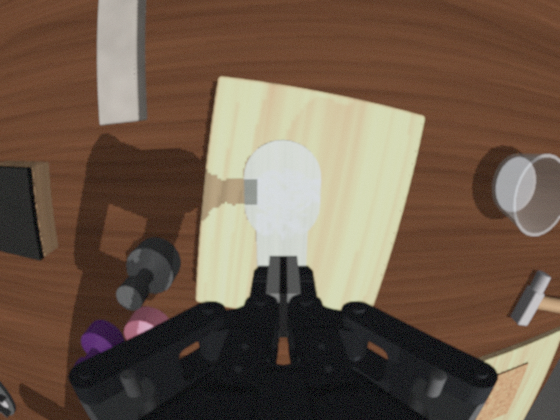

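The wrist view shows the wide part under the tool, running from pixel (282,140) down to (282,240). The tool is centred on it. Descending.

```bash
python3 -m crank '[{"offset":[0,0,0.05],"twist":[0,0,0]},{"offset":[0,0,0.1],"twist":[0,0,0]},{"offset":[0,0,0.13],"twist":[0,0,0]},{"offset":[0,0,0.143],"twist":[0,0,0]},{"offset":[0,0,0.147],"twist":[0,0,0]},{"offset":[0,0,0.149],"twist":[0,0,0]},{"offset":[0,0,0.149],"twist":[0,0,0]}]'
```

```text
t: 3.82
tool_pos: [0.6291, -0.1614, 0.0529]
tool_rot: [3.141, 0.0, 0.004]
contact_force: [0.4, -0.9, 0.1]
opening: -0.0
grip_force: 0.0
```

```bash
python3 -m crank '[{"offset":[0,0,0.001],"twist":[0,0,0]},{"offset":[0,0,0.002],"twist":[0,0,0]},{"offset":[0,0,0.003],"twist":[0,0,0]},{"offset":[0,0,0.003],"twist":[0,0,0]}]'; python3 -m crank '[{"offset":[0,0,0.001],"twist":[0,0,0]},{"offset":[0,0,0.001],"twist":[0,0,0]}]'
```

```text
t: 4.32
tool_pos: [0.628, -0.1609, 0.0481]
tool_rot: [-3.141, -0.0, 0.0]
contact_force: [-0.4, -0.4, -0.4]
opening: -0.0002
grip_force: 0.0
t: 4.58
tool_pos: [0.6283, -0.1611, 0.0481]
tool_rot: [3.141, 0.0, 0.0]
contact_force: [-3.3, 0.7, 5.0]
opening: -0.0002
grip_force: 2.4
```

```bash
python3 -m crank '[{"offset":[0,0,0.0004],"twist":[0,0,0]},{"offset":[-0.002,0,0.0004],"twist":[0,0,0]},{"offset":[-0.006,0,0.0004],"twist":[0,0,0]},{"offset":[-0.012,0,0.0004],"twist":[0,0,0]},{"offset":[-0.018,0,0.0004],"twist":[0,0,0]},{"offset":[-0.018,0,0.0004],"twist":[0,0,0]}]'
python3 - <<'E'
from h import *
im=get_image("wrist")
for q,z in(("pattern_centre",.048),("board",.045)):
    for d in cut_out(q,"wrist")[:1]: print(q,d["confidence"],np.round(d["rect"]),rect(poly(d["region"],z,"wrist")))
    for d in cut_out(q,"top")[:0]: pass
E
```

```text
t: 5.32
tool_pos: [0.6104, -0.1614, 0.0481]
tool_rot: [3.141, -0.0, 0.002]
contact_force: [0.8, 0.2, 6.6]
opening: -0.0
grip_force: 3.4
pattern_centre 0.63 [282. 267. 145. 188.] (array([ 623. , -160.7]), array([73.2, 72.2]), -0.6)
board 0.85 [333. 187. 397. 342.] (array([ 633.7, -185.5]), array([197.5, 175.9]), 80.6)
```

The pattern follows: its wide end moved from 677 to 660 mm. Drawing it the rest of the way.

```bash
python3 -m crank '[{"offset":[-0.003,0,0],"twist":[0,0,0]},{"offset":[-0.009,0,0],"twist":[0,0,0]},{"offset":[-0.015,0,0],"twist":[0,0,0]},{"offset":[-0.021,0,0],"twist":[0,0,0]},{"offset":[-0.027,0,0],"twist":[0,0,0]},{"offset":[-0.027,0,0],"twist":[0,0,0]}]';python3 -m crank '[{"offset":[-0.003,0,0],"twist":[0,0,0]},{"offset":[-0.009,0,0],"twist":[0,0,0]},{"offset":[-0.015,0,0],"twist":[0,0,0]},{"offset":[-0.021,0,0],"twist":[0,0,0]},{"offset":[-0.026,0,0],"twist":[0,0,0]},{"offset":[-0.026,0,0],"twist":[0,0,0]},{"offset":[-0.026,0,0],"twist":[0,0,0]}]'
python3 -m crank '[{"offset":[0,0,-0.005],"twist":[0,0,0]},{"offset":[0,0,-0.04],"twist":[0,0,0]},{"offset":[-0.06,0,-0.1],"twist":[0,0,0]},{"offset":[-0.12,0,-0.15],"twist":[0,0,0]},{"offset":[-0.12,0,-0.15],"twist":[0,0,0]},{"offset":[-0.12,0,-0.15],"twist":[0,0,0]}]' 1
python3 - <<'E'
from h import *
im=get_image("wrist");cv2.imwrite("pics/w2.png",im[:,:,::-1])
im=get_image("top");cv2.imwrite("pics/t2.png",im[:,:,::-1])
for cam in("wrist","top"):
  for q,z in(("pattern_centre",.048),("board",.045),("block",.045)):
    for d in cut_out(q,cam)[:1]: print(cam,q,d["confidence"],np.round(d["rect"]),rect(poly(d["region"],z,cam)))
E
```

```text
t: 6.32
tool_pos: [0.5834, -0.1614, 0.0481]
tool_rot: [3.141, -0.0, 0.002]
contact_force: [-0.9, -0.5, 6.8]
opening: 0.0001
grip_force: 3.6
t: 7.2
tool_pos: [0.5575, -0.1614, 0.0481]
tool_rot: [3.141, -0.0, 0.002]
contact_force: [-1.0, 0.2, 7.9]
opening: -0.0001
grip_force: 3.9
t: 7.95
tool_pos: [0.4364, -0.1613, 0.1984]
tool_rot: [3.14, -0.002, 0.004]
contact_force: [1.0, 0.5, 0.1]
opening: 0.0855
grip_force: 0.0
wrist pattern_centre 0.94 [283. 106.  84. 191.] (array([ 515.4, -158.9]), array([177.1,  71.6]), 0.1)
wrist board 0.59 [296.  81. 236. 157.] (array([ 562.2, -172.2]), array([197.1, 160.2]), 81.0)
wrist block 0.75 [ 23.  61.  42. 100.] (array([598.5, 143.7]), array([119.2,  79.3]), -4.3)
top pattern_centre 0.62 [330. 224.  24.  51.] (array([ 534.4, -161.6]), array([148. ,  69.5]), 0.4)
top board 0.88 [337. 199.  75.  84.] (array([ 603.6, -179.8]), array([242.8, 205.1]), -10.0)
top block 0.6 [216. 199.  35.  44.] (array([606.1, 187.7]), array([122.3,  95.6]), -5.6)
```

View pics/w2.png

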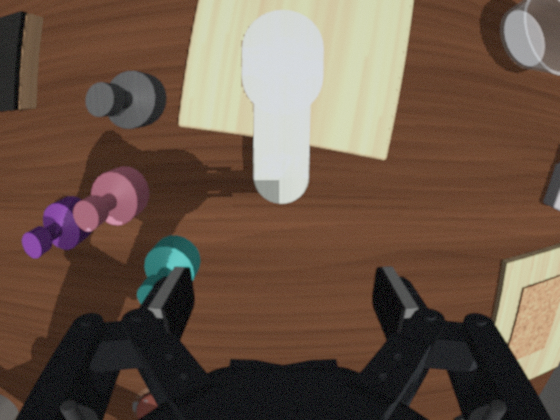

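The tip now overhangs by about 57 mm: it sits at pixel (281,200), and the board edge crosses the pattern near (281,138). Pinching it at x≈0.458.

```bash
python3 -m crank '[{"offset":[0.022,0.002,0.05],"twist":[0,0,0]},{"offset":[0.022,0.002,0.09],"twist":[0,0,0]},{"offset":[0.022,0.002,0.13],"twist":[0,0,0]},{"offset":[0.022,-0.002,0.16],"twist":[0,0,0]},{"offset":[0.022,-0.002,0.173],"twist":[0,0,0]},{"offset":[0.022,-0.002,0.173],"twist":[0,0,0]},{"offset":[0.022,-0.002,0.173],"twist":[0,0,0]}]' 1
python3 -m crank '[{"offset":[0,0,0],"twist":[0,0,0]},{"offset":[0,0,0],"twist":[0,0,0]},{"offset":[0,0,0],"twist":[0,0,0]},{"offset":[0,0,0],"twist":[0,0,0]},{"offset":[0,0,0],"twist":[0,0,0]},{"offset":[0,0,0],"twist":[0,0,0]}]' 0.5 90
python3 -c "
from h import *
im=get_image('wrist');cv2.imwrite('pics/w3.png',im[:,:,::-1])
for d in cut_out('pattern_centre','wrist')[:1]: print(rect(poly(d['region'],.048,'wrist')))
"
```

```text
t: 9.22
tool_pos: [0.4603, -0.1596, 0.0253]
tool_rot: [3.14, 0.0, 0.004]
contact_force: [0.2, -0.1, 0.4]
opening: 0.0854
grip_force: 0.0
t: 9.98
tool_pos: [0.4597, -0.1594, 0.0251]
tool_rot: [3.141, 0.0, 0.002]
contact_force: [-1.9, 0.6, 6.1]
opening: 0.0472
grip_force: 91.3
(array([ 504.6, -159.5]), array([153.6,  72.8]), -0.8)
```

View pics/w3.png

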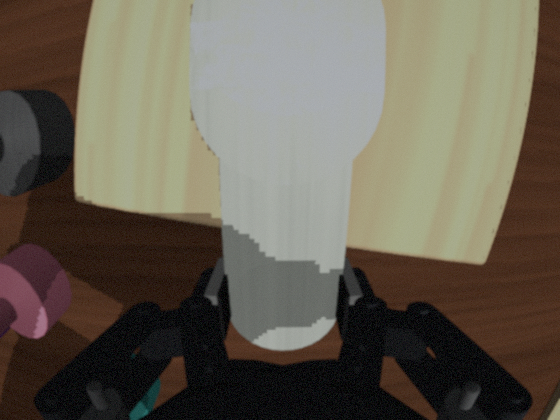

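The plate is gripped: opening 47 mm, tip at pixel (283,345) between the fingers. Lifting.

```bash
python3 -m crank '[{"offset":[0,0,-0.004],"twist":[0,0,0]},{"offset":[0,0,-0.012],"twist":[0,0,0]},{"offset":[0,0,-0.025],"twist":[0,0,0]},{"offset":[0,0,-0.045],"twist":[0,0,0]},{"offset":[0,0,-0.07],"twist":[0,0,0]},{"offset":[0,0,-0.1],"twist":[0,0,0]},{"offset":[0,0,-0.13],"twist":[0,0,0]},{"offset":[0,0,-0.14],"twist":[0,0,0]},{"offset":[0,0,-0.14],"twist":[0,0,0]}]'
python3 -c "
from h import *
im=get_image('wrist');im2=get_image('side');cv2.imwrite('pics/m4.png',np.hstack([cv2.resize(im,(400,300)),cv2.resize(im2[60:300,150:470],(400,300))])[:,:,::-1])
for d in cut_out('pattern_centre','wrist')[:1]: print(rect(poly(d['region'],.1885,'wrist')))
plan([.508,.202,.165],-7)
"
```

```text
t: 11.2
tool_pos: [0.4594, -0.1591, 0.1645]
tool_rot: [3.141, 0.0, 0.002]
contact_force: [0.1, 0.2, -2.2]
opening: 0.047
grip_force: 92.4
(array([ 503.4, -159.1]), array([149.4,  68.8]), -0.4)
yaw -7 offset [ 0.0498 -0.3605 -0.0024] twist [-0.07  0.15  7.  ]
```

View pics/m4.png

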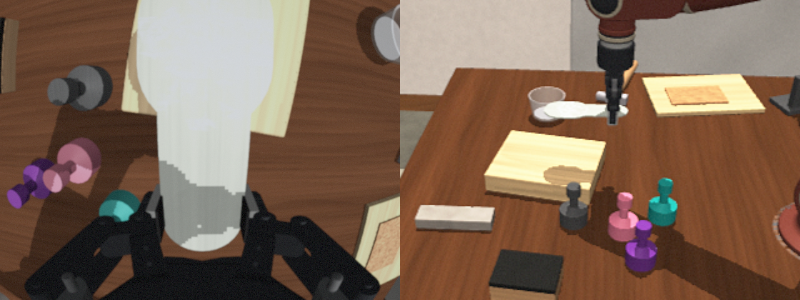

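Held nearly level. Moving across part-way, then measuring the block's black face.

```bash
python3 -m crank '[{"offset":[0.003,-0.015,-0.01],"twist":[0,0,1]},{"offset":[0.01,-0.045,-0.02],"twist":[0,0,2]},{"offset":[0.015,-0.08,-0.03],"twist":[0,0,3]},{"offset":[0.02,-0.115,-0.03],"twist":[0,0,4]},{"offset":[0.025,-0.15,-0.03],"twist":[0,0,5]},{"offset":[0.03,-0.175,-0.03],"twist":[0,0,6]},{"offset":[0.03,-0.185,-0.03],"twist":[0,0,7]},{"offset":[0.03,-0.185,-0.03],"twist":[0,0,7]}]'
python3 - <<'E'
from h import *
for cam in("top","wrist","side"):
    im=get_image(cam)
    for d in cut_out("block",cam)[:1]:
        r=d["region"]&(im.max(2)<60);print(cam,d["confidence"],r.sum(),np.round(d["rect"]))
        if r.sum():print(rect(poly(r,.045,cam)))
E
```

```text
t: 12.35
tool_pos: [0.4883, 0.0267, 0.1924]
tool_rot: [-3.136, 0.189, 0.004]
contact_force: [0.7, -0.6, -1.2]
opening: 0.0473
grip_force: 92.6
top 0.63 789 [214. 198.  39.  42.]
(array([605. , 187.5]), array([112.2,  89.2]), -5.5)
wrist 0.73 9083 [114.  97. 102. 130.]
(array([605.3, 188.5]), array([119.1,  92.9]), -5.4)
side 0.56 0 [195. 234.  61.  18.]
```

```bash
python3 -c "
from h import *
plan([.508,.1975,.165],-5.5)"
```

```text
yaw -5.5 offset [-0.0023 -0.1731  0.0287] twist [ 0.    0.02 -1.54]
```

```bash
python3 -m crank '[{"offset":[0,-0.015,0],"twist":[0,0,0]},{"offset":[0,-0.045,0],"twist":[0,0,-0.5]},{"offset":[0,-0.08,0],"twist":[0,0,-1]},{"offset":[-0.002,-0.115,0],"twist":[0,0,-1.5]},{"offset":[-0.002,-0.145,0],"twist":[0,0,-1.5]},{"offset":[-0.002,-0.165,0.01],"twist":[0,0,-1.5]},{"offset":[-0.002,-0.173,0.03],"twist":[0,0,-1.5]},{"offset":[-0.002,-0.173,0.05],"twist":[0,0,-1.5]},{"offset":[-0.002,-0.173,0.07],"twist":[0,0,-1.5]},{"offset":[-0.002,-0.173,0.09],"twist":[0,0,-1.5]},{"offset":[-0.002,-0.173,0.105],"twist":[0,0,-1.5]},{"offset":[-0.002,-0.173,0.115],"twist":[0,0,-1.5]},{"offset":[-0.002,-0.173,0.12],"twist":[0,0,-1.5]},{"offset":[-0.002,-0.173,0.12],"twist":[0,0,-1.5]}]'
python3 - <<'E'
from h import *
im=get_image("wrist")
for d in cut_out("pattern_centre","wrist")[:1]: print(rect(poly(d["region"],.093,"wrist")),rect(poly(d["region"],.088,"wrist")))
s=get_image("side");cv2.imwrite('pics/m5.png',np.hstack([cv2.resize(im,(400,300)),cv2.resize(s[200:350,180:380],(400,300))])[:,:,::-1])
plan([.508,.1975,.045],-5.5)
E
```

```text
t: 14.4
tool_pos: [0.5083, 0.198, 0.0739]
tool_rot: [-3.138, 0.151, -0.0]
contact_force: [0.8, -0.4, -1.3]
opening: 0.0472
grip_force: 92.6
yaw -5.5 offset [-0.0008  0.0007  0.0297] twist [-0.03 -0.08  0.01]
```

View pics/m5.png

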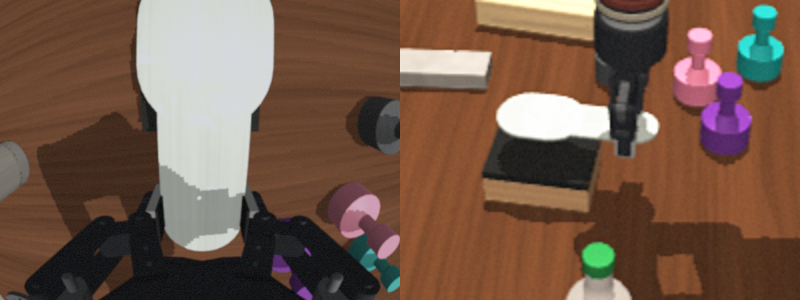

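Over the block and laterally centred: its edges at pixels 147 and 258 straddle the pattern axis at 203. Lowering gently.

```bash
python3 -m crank '[{"offset":[0,0,0.008],"twist":[0,0,0]},{"offset":[0,0,0.02],"twist":[0,0,0]},{"offset":[0,0,0.03],"twist":[0,0,0]},{"offset":[0,0,0.036],"twist":[0,0,0]},{"offset":[0,0,0.04],"twist":[0,0,0]},{"offset":[0,0,0.042],"twist":[0,0,0]},{"offset":[0,0,0.042],"twist":[0,0,0]}]'
python3 -m crank '[{"offset":[0,0,0.002],"twist":[0,0,0]},{"offset":[0,0,0.004],"twist":[0,0,0]},{"offset":[0,0,0.005],"twist":[0,0,0]},{"offset":[0,0,0.005],"twist":[0,0,0]}]'
```

```text
t: 15.42
tool_pos: [0.5083, 0.198, 0.032]
tool_rot: [-3.138, 0.151, -0.0]
contact_force: [0.7, 0.3, -1.9]
opening: 0.0472
grip_force: 92.6
t: 15.92
tool_pos: [0.5082, 0.198, 0.0269]
tool_rot: [-3.138, 0.151, 0.0]
contact_force: [0.1, 0.7, -1.3]
opening: 0.0476
grip_force: 92.7
```

```bash
python3 -m crank '[{"offset":[0,0,0.001],"twist":[0,0,0]},{"offset":[0,0,0.0015],"twist":[0,0,0]},{"offset":[0,0,0.0015],"twist":[0,0,0]}]'
python3 -c "
from h import *
im=get_image('wrist');d=cut_out('pattern_centre','wrist')
print([rect(poly(e['region'],.048,'wrist')) for e in d[:1]])"
```

```text
t: 16.3
tool_pos: [0.5083, 0.198, 0.0256]
tool_rot: [-3.138, 0.151, -0.0]
contact_force: [-0.0, 0.3, 0.4]
opening: 0.0473
grip_force: 92.7
[(array([552.2, 193. ]), array([154.4,  72. ]), -5.8)]
```

```bash
python3 -m crank '[{"offset":[0,0,0],"twist":[0,0,0]},{"offset":[0,0,0],"twist":[0,0,0]},{"offset":[0,0,0],"twist":[0,0,0]},{"offset":[0,0,0],"twist":[0,0,0]},{"offset":[0,0,0],"twist":[0,0,0]},{"offset":[0,0,-0.02],"twist":[0,0,0]},{"offset":[0,0,-0.06],"twist":[0,0,0]},{"offset":[-0.04,0,-0.11],"twist":[0,0,0]},{"offset":[-0.06,0,-0.16],"twist":[0,0,0]},{"offset":[-0.06,0,-0.175],"twist":[0,0,0]},{"offset":[-0.06,0,-0.175],"twist":[0,0,0]}]' 1
python3 - <<'E'
from h import *
w=get_image("wrist");s=get_image("side");cv2.imwrite('pics/m6.png',np.hstack([cv2.resize(w,(400,300)),cv2.resize(s[200:350,180:380],(400,300))])[:,:,::-1])
for cam,im in(("wrist",w),("top",get_image("top"))):
  for d in cut_out("pattern_centre",cam)[:1]: print(cam,rect(poly(d["region"],.048,cam)))
for d in cut_out("block","wrist")[:1]:
    print(rect(poly(d["region"],.045,"wrist")))
for d in cut_out("weight_knob","wrist"): print(np.round(d["rect"]),np.round(toplane([d["rect"][:2]],.046,"wrist"),3))
plan([.532,-.01,.2],0)
E
```

```text
t: 17.77
tool_pos: [0.4495, 0.2039, 0.2025]
tool_rot: [-3.137, 0.151, -0.006]
contact_force: [0.4, 1.4, -1.1]
opening: 0.0853
grip_force: 0.0
wrist (array([549.4, 191.2]), array([152.4,  70.1]), -5.3)
top (array([566.4, 190.3]), array([177.8,  71.3]), -4.9)
(array([586.8, 225.2]), array([88.6, 21.6]), -5.4)
[479.  99.  81.  50.] [[ 0.527 -0.003  0.046]]
[452. 192.  78.  65.] [[0.433 0.031 0.046]]
[379. 236.  66.  71.] [[0.393 0.111 0.046]]
[486. 257.  71.  70.] [[ 0.349 -0.026  0.046]]
yaw 0 offset [ 0.1042  0.2044 -0.0014] twist [ 0.05  0.17 -5.51]
```

View pics/m6.png

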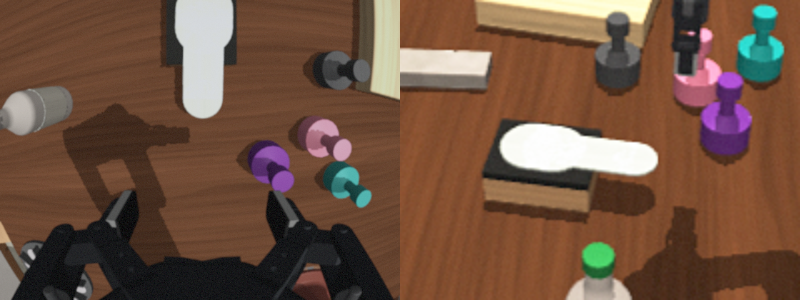

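Pattern lies flat on the block. Its wide part is at about (605,186.5) mm, and the block centre is at (605,188). Next, the dark weight: pixel (338,70) in the left view, confirmed dark, with pink at (322,135).

```bash
python3 -m crank '[{"offset":[0.08,0.20,-0.002],"twist":[0,0,-5.5]},{"offset":[0.08,0.20,-0.002],"twist":[0,0,-5.5]},{"offset":[0.08,0.20,-0.002],"twist":[0,0,-5.5]},{"offset":[0.08,0.20,-0.002],"twist":[0,0,-5.5]},{"offset":[0.08,0.204,-0.002],"twist":[0,0,-5.5]},{"offset":[0.08,0.204,-0.002],"twist":[0,0,-5.5]}]' 1
python3 - <<'E'
from h import *
w=get_image("wrist");cv2.imwrite('pics/w7.png',w[:,:,::-1])
for z in(.0,.046,.092):
  for d in cut_out("weight_knob","wrist")[:2]: print(z,np.round(d["rect"]),rect(poly(d["region"],z,"wrist")))
r=cut_out("weight_knob","wrist")[0]["rect"]
# knob disc in enlarged region
o=get_obs();print(o["tool_pos"])
E
```

```text
t: 18.88
tool_pos: [0.5082, -0.0066, 0.2018]
tool_rot: [-3.141, 0.0, 0.002]
contact_force: [-0.2, 0.6, 0.3]
opening: 0.0851
grip_force: 0.0
0.0 [189. 281.  51.  54.] (array([389.6, 107.1]), array([67.1, 60.7]), 44.5)
0.0 [285. 163.  63.  61.] (array([526.1,  -6.2]), array([67.3, 64.7]), -27.0)
0.046 [189. 281.  51.  54.] (array([415.8,  92.1]), array([58.1, 52.6]), 44.5)
0.046 [285. 163.  63.  61.] (array([534.1,  -6. ]), array([58.3, 56.1]), -27.0)
0.092 [189. 281.  51.  54.] (array([442. ,  77.1]), array([49.2, 44.5]), 44.5)
0.092 [285. 163.  63.  61.] (array([542.1,  -5.9]), array([49.4, 47.5]), -27.0)
[ 0.50837265 -0.00600606  0.20236599]
```

View pics/w7.png

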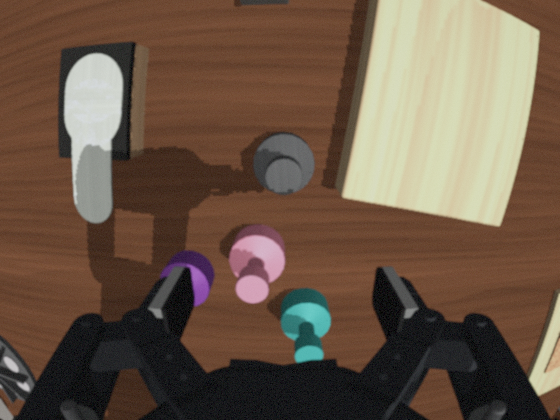

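```bash
python3 -c "
from h import *
print(toplane([[284,173]],.092,'wrist'),toplane([[284,162]],.03,'wrist'))
plan([.531,-.006,.062],0)"
```

```text
[[ 0.53484333 -0.0061941   0.092     ]] [[ 0.53339157 -0.00636149  0.03      ]]
yaw 0 offset [2.260e-02 1.000e-04 1.404e-01] twist [-0.01  0.    0.1 ]
```

Knob located at (0.534, -0.006), seen at pixel (284,173). Descending and gripping it.

```bash
python3 -m crank '[{"offset":[0.026,0,0.03],"twist":[0,0,0]},{"offset":[0.026,0,0.07],"twist":[0,0,0]},{"offset":[0.026,0,0.105],"twist":[0,0,0]},{"offset":[0.026,0,0.13],"twist":[0,0,0]},{"offset":[0.026,0,0.141],"twist":[0,0,0]},{"offset":[0.026,0,0.141],"twist":[0,0,0]},{"offset":[0.026,0,0.141],"twist":[0,0,0]}]' 1
python3 -m crank '[{"offset":[0,0,0],"twist":[0,0,0]},{"offset":[0,0,0],"twist":[0,0,0]},{"offset":[0,0,0],"twist":[0,0,0]},{"offset":[0,0,0],"twist":[0,0,0]},{"offset":[0,0,0],"twist":[0,0,0]},{"offset":[0,0,0],"twist":[0,0,0]},{"offset":[0,0,0],"twist":[0,0,0]},{"offset":[0,0,0],"twist":[0,0,0]}]' 0.2 60
python3 -m crank '[{"offset":[0,0,-0.005],"twist":[0,0,0]},{"offset":[0,0,-0.02],"twist":[0,0,0]},{"offset":[0,0,-0.05],"twist":[0,0,0]},{"offset":[0,0,-0.09],"twist":[0,0,0]},{"offset":[0,0,-0.115],"twist":[0,0,0]},{"offset":[0,0,-0.12],"twist":[0,0,0]},{"offset":[0,0,-0.12],"twist":[0,0,0]}]'
python3 -c "
from h import *
plan([.605,.1865,.18])"
```

```text
t: 20.0
tool_pos: [0.5356, -0.007, 0.0629]
tool_rot: [3.141, 0.0, 0.004]
contact_force: [-0.3, 0.6, -0.2]
opening: 0.0854
grip_force: 0.0
t: 21.0
tool_pos: [0.5348, -0.007, 0.062]
tool_rot: [3.142, -0.0, 0.001]
contact_force: [-2.2, 0.0, 5.7]
opening: 0.0284
grip_force: 59.7
t: 21.88
tool_pos: [0.534, -0.0069, 0.1807]
tool_rot: [-3.141, -0.0, 0.002]
contact_force: [-0.5, -1.3, -6.4]
opening: 0.0281
grip_force: 59.8
yaw 0.0 offset [ 0.071  -0.1934  0.0006] twist [-0.01  0.06 -0.  ]
```

```bash
python3 -m crank '[{"offset":[0.01,-0.015,-0.005],"twist":[0,0,0]},{"offset":[0.025,-0.045,-0.01],"twist":[0,0,0]},{"offset":[0.04,-0.085,-0.01],"twist":[0,0,0]},{"offset":[0.055,-0.125,-0.01],"twist":[0,0,0]},{"offset":[0.065,-0.16,-0.01],"twist":[0,0,0]},{"offset":[0.07,-0.185,-0.01],"twist":[0,0,0]},{"offset":[0.071,-0.193,0],"twist":[0,0,0]},{"offset":[0.071,-0.193,0.015],"twist":[0,0,0]},{"offset":[0.071,-0.193,0.03],"twist":[0,0,0]},{"offset":[0.071,-0.193,0.04],"twist":[0,0,0]},{"offset":[0.071,-0.193,0.045],"twist":[0,0,0]},{"offset":[0.071,-0.193,0.045],"twist":[0,0,0]}]'
python3 - <<'E'
from h import *
w=get_image("wrist");s=get_image("side");cv2.imwrite('pics/m8.png',np.hstack([cv2.resize(w,(400,300)),cv2.resize(s[180:330,180:380],(400,300))])[:,:,::-1])
plan([.605,.1865,.113],0)
E
```

```text
t: 23.38
tool_pos: [0.6054, 0.1856, 0.1361]
tool_rot: [3.142, -0.001, -0.001]
contact_force: [-0.3, -0.1, -5.6]
opening: 0.028
grip_force: 60.1
yaw 0 offset [-0.001  -0.0006  0.0241] twist [-0.01 -0.07 -0.01]
```

View pics/m8.png

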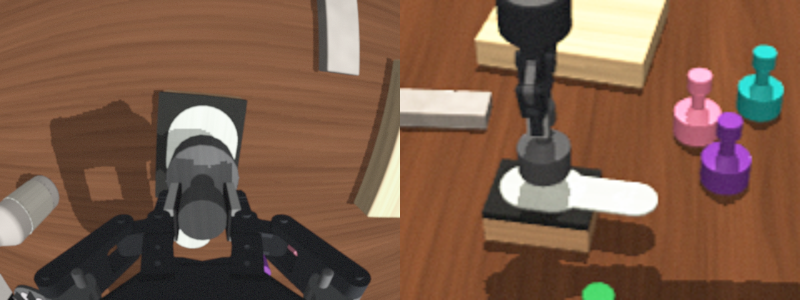

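The weight hangs upright over the wide part (side view: foot at pixel (544,160), wide part at (545,188)). Setting it down slowly.

```bash
python3 -m crank '[{"offset":[0,0,0.006],"twist":[0,0,0]},{"offset":[0,0,0.012],"twist":[0,0,0]},{"offset":[0,0,0.017],"twist":[0,0,0]},{"offset":[0,0,0.021],"twist":[0,0,0]},{"offset":[0,0,0.023],"twist":[0,0,0]},{"offset":[0,0,0.024],"twist":[0,0,0]},{"offset":[0,0,0.024],"twist":[0,0,0]}]'
python3 -m crank '[{"offset":[0,0,0.0005],"twist":[0,0,0]},{"offset":[0,0,0.001],"twist":[0,0,0]},{"offset":[0,0,0.001],"twist":[0,0,0]}]'
```

```text
t: 24.35
tool_pos: [0.6056, 0.186, 0.1125]
tool_rot: [-3.142, -0.0, -0.0]
contact_force: [0.6, 0.1, -5.5]
opening: 0.0285
grip_force: 60.2
t: 24.72
tool_pos: [0.6055, 0.186, 0.1114]
tool_rot: [3.142, 0.0, -0.0]
contact_force: [0.7, -0.2, -4.8]
opening: 0.0284
grip_force: 60.2
```

```bash
python3 -m crank '[{"offset":[0,0,0.0005],"twist":[0,0,0]},{"offset":[0,0,0.001],"twist":[0,0,0]},{"offset":[0,0,0.001],"twist":[0,0,0]}]'
```

```text
t: 25.1
tool_pos: [0.6055, 0.186, 0.1103]
tool_rot: [3.142, 0.0, -0.0]
contact_force: [0.5, 0.7, -5.8]
opening: 0.0283
grip_force: 60.2
```

```bash
python3 -m crank '[{"offset":[0,0,0.0005],"twist":[0,0,0]},{"offset":[0,0,0.001],"twist":[0,0,0]},{"offset":[0,0,0.001],"twist":[0,0,0]}]'; python3 -m crank '[{"offset":[0,0,0.0005],"twist":[0,0,0]},{"offset":[0,0,0.0005],"twist":[0,0,0]},{"offset":[0,0,0.0005],"twist":[0,0,0]}]'
```

```text
t: 25.48
tool_pos: [0.6058, 0.186, 0.1101]
tool_rot: [-3.142, -0.0, -0.001]
contact_force: [-1.9, -0.1, -1.7]
opening: 0.0283
grip_force: 60.6
t: 25.85
tool_pos: [0.606, 0.1861, 0.1101]
tool_rot: [-3.141, -0.0, -0.002]
contact_force: [-4.9, -0.7, 5.7]
opening: 0.0282
grip_force: 61.3
```

Contact made (force went from -5.8 to +5.7 N, height stopped). Releasing and backing off.

```bash
python3 -m crank '[{"offset":[0,0,-0.0006],"twist":[0,0,0]},{"offset":[0,0,-0.0006],"twist":[0,0,0]}]'; python3 -m crank '[{"offset":[0,0,0],"twist":[0,0,0]},{"offset":[0,0,0],"twist":[0,0,0]},{"offset":[0,0,0],"twist":[0,0,0]},{"offset":[0,0,0],"twist":[0,0,0]},{"offset":[0,0,0],"twist":[0,0,0]},{"offset":[0,0,-0.02],"twist":[0,0,0]},{"offset":[0,0,-0.06],"twist":[0,0,0]},{"offset":[-0.04,0,-0.12],"twist":[0,0,0]},{"offset":[-0.09,0,-0.14],"twist":[0,0,0]},{"offset":[-0.1,0,-0.14],"twist":[0,0,0]},{"offset":[-0.1,0,-0.14],"twist":[0,0,0]}]' 1
python3 - <<'E'
from h import *
w=get_image("wrist");s=get_image("side");cv2.imwrite('pics/m9.png',np.hstack([cv2.resize(w,(400,300)),cv2.resize(s[180:330,180:380],(400,300))])[:,:,::-1])
for d in cut_out("weight_knob","wrist")[:4]: print(np.round(d["rect"]),rect(poly(d["region"],.09,"wrist")))
for d in cut_out("pattern_centre","wrist")[:1]: print(rect(poly(d["region"],.048,"wrist")))
E
```

```text
t: 26.1
tool_pos: [0.6058, 0.186, 0.1101]
tool_rot: [-3.141, -0.0, -0.001]
contact_force: [-3.7, -0.5, 4.3]
opening: 0.0282
grip_force: 61.1
t: 27.48
tool_pos: [0.5055, 0.1861, 0.2503]
tool_rot: [-3.141, -0.001, -0.003]
contact_force: [0.0, -0.6, 0.1]
opening: 0.0853
grip_force: 0.0
[347. 269.  48.  65.] (array([419.6, 117.8]), array([84.2, 48.4]), 26.5)
[414. 242.  59.  62.] (array([449.2,  44.2]), array([88.6, 48.5]), 50.5)
[512. 109.  94. 194.] (array([ 604.1, -103.5]), array([207.7, 169.4]), -8.9)
[284.  90.  64.  59.] (array([601.4, 186.2]), array([56.7, 56.3]), -0.0)
(array([564. , 192.4]), array([178.4,  71.5]), -7.9)
```

View pics/m9.png

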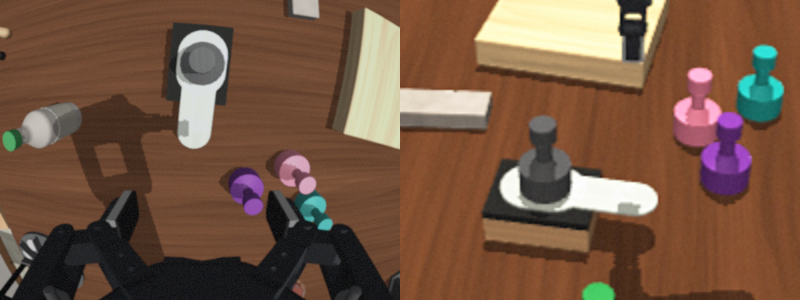

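The weight stands upright on the middle of the wide part (left view pixel (203,60)), and the pattern is in line with the block. Handing in.

```bash
python3 -c "
from station import *
print(finish_job())"
```

```text
the job is handed in; nothing more can be done
None
```

The pattern lies flat on the filing block with its wide part centred and its narrow end overhanging, the iron weight stands upright on the wide part, nothing else was touched, and the job was handed in at about 28 s; no verdict came back.

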